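Stir the lots for the robot race

TASK

The wooden beads in the white bowl are the lots for the pupils' robot race, and the big one decides who starts. Take the wooden stick out of its stand and, beginning at the side of the bowl farthest from the robot, stir two full turns counter-clockwise (seen from above) with its foot low among the beads, about halfway out to the wall, so that the big bead is shifted from its place but stays in the bowl. Then put the stick back upright in the stand it came from, let its collar settle on the stand, and let go.

Things in the scene. Friction and masses are not known exactly. Their poses are not given: they have to be found in the camera images.
- stick: Loose wooden stick, 190 mm long, 70 g, upright in its stand. Origin: tip of its rounded foot; z up the stick, x and y square to the handle's flats. Shaft 14 mm thick; round collar 56 mm across, 110 to 118 mm above the foot; square handle 22 x 22 mm, 118 to 190 mm above the foot, turned up to 30 degrees about upright. Grip the handle from above, about 155 mm above the foot.
- stand: Fixed grey block 80 x 80 mm, 114 mm high, sides along the world axes. Origin: centre of its underside; z up. A 35 mm upright hole goes through its centre; the stick's collar rests on the top face, its foot then 4 mm above the origin. The like block near it holds a screwdriver with a round black and orange handle: not this one.
- bowl: Fixed round white bowl, 176 mm across, 70 mm high, wall 5 mm. Origin: centre of its underside; x away from the robot, y to its left. Flat inner floor 6 mm above it, 75 mm in radius. Seven loose wooden ball beads (six of 24 mm) lie in a ring 44 mm from its centre, the middle free. Stir with the foot under 26 mm above the origin, over 15 mm off centre. The alike bowl with wheels is not it.
- big_bead: The big wooden ball bead, 34 mm across, about 18 g, loose, in the bowl among the smaller ones. Origin: its centre. Its axes turn as it rolls.
There are look-alikes about, which are no part of the job. Leave any purple look-alike of the stick alone.

How it is judged (in metres and radians):
On the way, in this order (a step that is already met when the one before it is completed fails the run):
1. turn 1: the stick's foot, low among the beads, is on the far side of the bowl (robot's view) (x of stick in the frame of bowl between 0.015 and 0.085 m and y of stick in the frame of bowl between -0.015 and 0.015 m and z of stick in the frame of bowl between 0 and 0.026 m), for 0.04 s.
2. turn 1: the stick's foot, low among the beads, is on the left side of the bowl (robot's view) (y of stick in the frame of bowl between 0.015 and 0.085 m and x of stick in the frame of bowl between -0.015 and 0.015 m and z of stick in the frame of bowl between 0 and 0.026 m), for 0.04 s.
3. turn 1: the stick's foot, low among the beads, is on the near side of the bowl (robot's view) (x of stick in the frame of bowl between -0.085 and -0.015 m and y of stick in the frame of bowl between -0.015 and 0.015 m and z of stick in the frame of bowl between 0 and 0.026 m), for 0.04 s.
4. turn 1: the stick's foot, low among the beads, is on the right side of the bowl (robot's view) (y of stick in the frame of bowl between -0.085 and -0.015 m and x of stick in the frame of bowl between -0.015 and 0.015 m and z of stick in the frame of bowl between 0 and 0.026 m), for 0.04 s.
5. turn 2: the stick's foot, low among the beads, is on the far side of the bowl (robot's view) (all of step 1), for 0.04 s.
6. turn 2: the stick's foot, low among the beads, is on the left side of the bowl (robot's view) (all of step 2), for 0.04 s.
7. turn 2: the stick's foot, low among the beads, is on the near side of the bowl (robot's view) (all of step 3), for 0.04 s.
8. turn 2: the stick's foot, low among the beads, is on the right side of the bowl (robot's view) (all of step 4), for 0.04 s.
9. turn 2: the stick's foot, low among the beads, is on the far side of the bowl (robot's view) (all of step 5), for 0.04 s.
At the end, for the whole second after the job is handed in: The stick stands upright (within 10 degrees) and at rest in its own stand, its foot within 16 mm of the stand's axis and less than 12 mm above the stand's underside, so its collar is on the stand; the big bead is in the bowl, more than 12 mm from where it lay at the start (horizontal distance between stick and stand below 0.016 m and z of stick in the frame of stand between -0.004 and 0.012 m and angle between stick's own z axis and vertical below 0.17 rad and linear speed of stick below 0.03 m/s and horizontal distance between big_bead and bowl below 0.08 m and z of big_bead in the frame of bowl below 0.07 m and distance of big_bead from where it was at the start of the episode above 0.012 m); the robot touches nothing.
It fails at once if the big bead is thrown out of the bowl (horizontal distance between big_bead and bowl above 0.095 m).
It also fails if it takes over 64 s, if anything falls off the work surface, if the arm or the gripper's body presses on something with over 40 N, if the wrist force passes 120 N, or if a joint passes its speed limit or range.

ROBOT

A 7-joint arm with a two-finger parallel gripper is mounted at the origin on the work surface. World frame = base frame: x ahead of the robot, y to its left, z up, the work surface at z = 0. Lengths are in mm, angles in rad, forces in N, time in s.
With the tool pointing down it reaches from about 350 to 775 mm from the base axis. Payload 3.1 kg.
Tool frame: the origin (TCP) lies at the very end of the fingers, on their centre line; the grasp point (between the pads) lies 19 mm behind it; z points along the fingers, y is the line along which they close (so a half turn about z gives the same grasp; the last joint's range is limited). The gripper opens to 85 mm and grips with 20 to 120 N. Pads are 22 mm wide; open, the fingers measure 114 mm over their backs; the gripper's body (76 mm by 85 mm) begins 54 mm behind the grasp point. The pads swing forward as they close: fully open they stand 13 mm farther back than shut.
Start: joints at [1.169, 0.311, 0.014, 1.512, -0.004, 1.319, -0.027], TCP at [193.681, -514.786, 231.304] pointing down, gripper open.
Joint ranges: [-2.7, 2.7], [-0.3, 1.91], [-1.27, 1.3], [0.12, 2.57], [-1.44, 4.58], [0.2, 2.03], [-3.05, 3.05]. Speed limits (rad/s): [2.79, 2.79, 3.14, 3.14, 3.14, 3.14, 3.14].

INTERFACE

Orientations are given as a unit quaternion [x, y, z, w].
In Python, from plant import arm gives the robot as it stands. The module is installed in compiled form; this text tells all that it offers.
- The arm moves only by the tool play_rows, never from a script. Its argument "targets" is a list of rows, each a list of 5 numbers: the opening, from 0 (shut) to 1 (fully open), then the shift along the world's x, y, z in mm, then the turn about the world's z in rad. A call has 1 to 8 rows; each row shifts and turns the commanded pose from where the row before left it; what a row does not reach is not made up. A row lasts 1/8 s, in which the tool goes at most 62.5 mm and 10.7 degrees, less where a joint would pass 70% of its speed; a pose out of reach is approached as far as the arm can. A call with a gripper value outside its range is refused whole. The fingers move at their own pace and stop on an object; "force" is the grip in N (left out, the last holds). Time passes only in rows, so rows that do not move let the fingers close. It gives the time, the measured TCP pose, the force, the opening and the grip force at its end, in the units of the state.
- arm.get_state(): the state, without advancing time (a new reading comes with each control period).
- arm.grab_frame(name): name is "scene" or "top" or "wrist"; returns (picture, depth): 400x640x3 uint8, red, green, blue; 400x640 float32, mm along the optical axis (not along the pixel's ray), 0 where there is no reading.
- arm.get_calibration(name): a dict with "vertical_fov" (degrees; the focal length in pixels is half the picture's height over the tangent of half this angle, whatever the lens; pixels are square), "cx", "cy" (the principal point, pixels), "k1" (the pictures are not rectified: a ray, as slopes to the right and down, at radius r is drawn at 1 + k1 r^2 times it, then the intrinsics apply), "pose" (4x4, takes a point from camera to world coordinates). Camera axes: x right, y down, z forward; pixel columns grow to the right and rows downward; lengths in mm; the calibration is good to about 2 mm. A picture is of the moment at which its call begins: read the wrist's pose just before it. get_calibration takes no time and is no camera call; for the wrist camera it gives the pose at the moment of the call.
- arm.hand_in(): hands the job in; it is judged then, once.
The state is a dict: "clock": time; "joints": joint angles; "qvel": joint speeds; "tau": joint torques, N m; "tool_pos": TCP position; "ee_rot": TCP orientation; "contact_force": force on the tool from outside, world axes, zero at the start; "ft_torque": the same for the moment, N m; "grip_width": finger opening in mm; "gripper_force": force on a finger pad.
Only numpy, scipy, OpenCV 4.12 (cv2) and the standard library are available. Lean on these libraries where they do the work, as an engineer would, in place of code of your own. Each camera call takes 0.05 s, during which the arm holds its last target. There are 200 camera calls.

## Working session

There is one attempt and no reset: what is moved stays moved. The work goes in short steps, Python scripts to look and compute and a tool call to move; the robot and the scene stay as the last step left them, time stands still between calls to the robot, and variables do not carry over. Pictures are saved under pics/ and viewed, at most 10 in all, crops included, and the job is handed in when it is done.

Besides the shell and the picture viewer there is one more tool, called after "Request:" by a JSON object that holds its "name" and its "arguments". play_rows: Moves the arm, as the interface text tells. Its arguments: {"type":"object","properties":{"targets":{"type":"array","items":{"type":"array","items":{"type":"number"}}},"force":{"type":"number"}},"required":["targets"]}

```bash
mkdir -p pics
cat > h.py <<'E'
import numpy as np,cv2
from plant import arm
def grab(n):
    c=arm.get_calibration(n); im,d=arm.grab_frame(n); return im,d,c
def K(c,h=400):
    f=h/2/np.tan(np.radians(c["vertical_fov"])/2); return f
def cloud(d,c):
    f=K(c); v,u=np.mgrid[0:d.shape[0],0:d.shape[1]]
    x=(u-c["cx"])/f; y=(v-c["cy"])/f
    rd=np.hypot(x,y); r=rd.copy()
    for _ in range(8): r=rd/(1+c["k1"]*r*r)
    s=np.where(rd>0,r/np.maximum(rd,1e-9),1)
    P=np.stack([x*s*d,y*s*d,d],-1)
    T=np.array(c["pose"]); W=P@T[:3,:3].T+T[:3,3]
    W[d<=0]=np.nan
    return W
E
python3 - <<'E'
from h import *
for n in("scene","top"):
    im,d,c=grab(n); cv2.imwrite(f"pics/{n}0.png",im[:,:,::-1]); np.savez(f"{n}0.npz",im=im,W=cloud(d,c)); print(n,c)
s=arm.get_state();print(s)
E
```

```text
scene {'vertical_fov': 48.67065867084473, 'cx': 321.6850318704208, 'cy': 196.02096519999088, 'k1': 0.015501626669106271, 'pose': array([[ 4.92447505e-01,  5.26503018e-01, -6.93029600e-01,
         1.10889178e+03],
       [ 8.70151666e-01, -3.14493442e-01,  3.79381012e-01,
        -2.89206203e+02],
       [-1.82080169e-02, -7.89866095e-01, -6.13008989e-01,
         5.15643374e+02],
       [ 0.00000000e+00,  0.00000000e+00,  0.00000000e+00,
         1.00000000e+00]])}
top {'vertical_fov': 49.91824724355386, 'cx': 321.9055861741773, 'cy': 203.21459277797965, 'k1': -0.013717131867538227, 'pose': array([[-5.64185943e-02, -9.75668705e-01,  2.11866750e-01,
         3.44689244e+02],
       [-9.98393087e-01,  5.40044995e-02, -1.71685006e-02,
        -3.67359874e+00],
       [ 5.30901094e-03, -2.12494921e-01, -9.77147749e-01,
         9.68386776e+02],
       [ 0.00000000e+00,  0.00000000e+00,  0.00000000e+00,
         1.00000000e+00]])}
{'clock': 0.1, 'joints': array([ 1.16929431,  0.3116464 ,  0.01398897,  1.51291036, -0.00440563,
        1.31921666, -0.02720574]), 'qvel': array([-6.51602210e-05, -1.26697600e-03,  3.68499121e-05, -3.50650389e-03,
       -6.75853960e-06, -2.90394319e-03,  6.31733619e-04]), 'tau': array([ 4.49852269e-04, -3.80856729e+01,  1.46609726e-01, -2.31243861e+01,
        1.23423751e-02,  8.13674211e-03,  1.12231538e-05]), 'tool_pos': array([ 193.43078861, -514.15220223,  230.32380036]), 'ee_rot': array([ 9.83854298e-01,  1.78968057e-01, -2.33148780e-04, -1.04939464e-03]), 'contact_force': array([ 0.46816385, -0.33006266, -1.46410386]), 'ft_torque': array([-0.01914725, -0.0151275 , -0.02578217]), 'gripper_force': 0.0, 'grip_width': 85.294201974923}
```

View pics/top0.png

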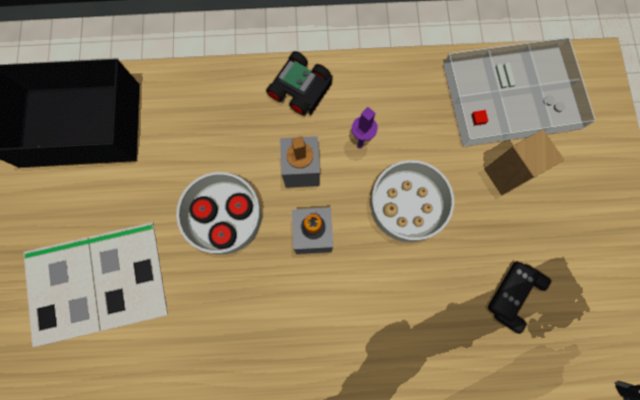

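View pics/scene0.png

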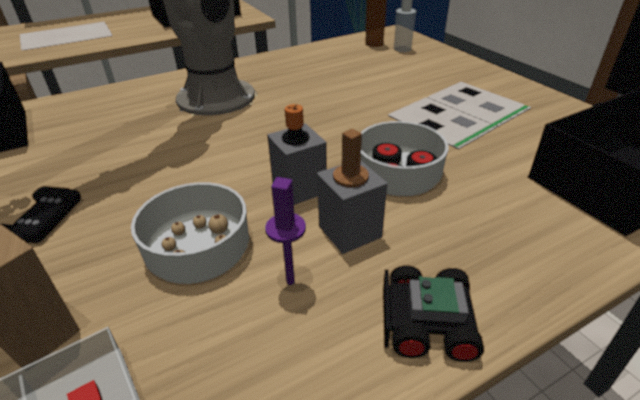

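The top picture shows the following candidates:
- **Sticks:** a wooden stick in a grey stand at (300,155), a screwdriver in the like stand at (313,228), and a purple look-alike at (364,128).
- **Bowls:** one with beads at (412,201) and one with wheels at (219,212).

The wooden stick and the bead bowl fit the description. The scene picture agrees, with the stick at (351,165) and the bead bowl at (192,235). Next I'll measure and make a confirming crop.

Run:
```python
from h import *
A={n:np.load(n+"0.npz") for n in("top","scene")}
im=A["top"]["im"];cv2.imwrite("pics/crop.png",cv2.resize(im[110:250,260:470],None,fx=3.7,fy=3.7,interpolation=cv2.INTER_CUBIC)[:,:,::-1])
def box(n,u0,u1,v0,v1):
    W=A[n]["W"][v0:v1,u0:u1].reshape(-1,3);I=A[n]["im"][v0:v1,u0:u1].reshape(-1,3).astype(int);m=~np.isnan(W[:,0]);return W[m],I[m]
def rect(P): 
    r=cv2.minAreaRect(P[:,:2].astype(np.float32)); return np.round(r[0],1),np.round(r[1],1),round(r[2],1)
for n,b in(("top",(275,330,125,195)),("scene",(310,395,120,255))):
    W,I=box(n,*b); br=I[:,0]-I[:,2]>25
    for nm,m in(("handletop",br&(W[:,2]>185)),("handle",br&(W[:,2]>130)&(W[:,2]<190)),("collar",br&(W[:,2]>112)&(W[:,2]<128)),("standtop",~br&(abs(W[:,2]-114)<5))):
        P=W[m]; print(n,nm,len(P),*(rect(P) if len(P)>3 else ()),P[:,2].max() if len(P) else'', np.median(P[:,2]) if len(P) else '')
def circ(P):
    a=np.c_[2*P[:,:2],np.ones(len(P))];s=np.linalg.lstsq(a,(P[:,:2]**2).sum(1),rcond=None)[0];return s[:2],np.sqrt(s[2]+s[0]**2+s[1]**2)
for n,b in(("top",(362,462,150,250)),("scene",(125,260,180,285))):
    W,I=box(n,*b);P=W[abs(W[:,2]-70)<4];print(n,"bowl",len(P),*circ(P),rect(P),np.median(P[:,2]))
    br=(I[:,0]-I[:,2]>25); c=circ(P)[0]
    Q=W[br&(W[:,2]<55)&(W[:,2]>10)&(np.hypot(*(W[:,:2]-c).T)<70)];i=Q[:,2].argsort()[-12:];print("big",Q[i].mean(0))
```

```text
top handletop 142 [633.4  22.7] [22.2 22. ] 11.8 199.31459533513384 194.32641362097644
top handle 117 [626.   25.4] [27.3 13.8] 65.3 189.75983036382365 162.04679722929347
top collar 419 [635.5  23.6] [79.5 80. ] 0.1 127.66239090140277 122.50360690418961
top standtop 755 [634.7  22.8] [78.2 80.8] 90.0 118.95019009998862 114.61423541695513
scene handletop 204 [636.4  20. ] [22.8 21.7] 14.3 195.39092621911487 192.8725499167798
scene handle 594 [641.8  17.5] [29.4 18.1] 58.1 189.98509076180557 161.1156466045609
scene collar 486 [566.4  44.3] [ 59.6 203. ] 73.6 127.96210819259386 120.85774155965626
scene standtop 1154 [572.7  22.4] [ 81.5 212.8] 89.9 118.55247395764042 112.81756761763592
top bowl 628 [ 537.18229002 -213.92430724] 84.97257833081542 (array([ 537.3, -214.4]), array([175.5, 172.3]), 86.2) 70.33982949380015
big [ 525.63277945 -170.16226851   42.2225089 ]
scene bowl 953 [ 541.26326015 -215.46620161] 84.78575396662218 (array([ 540.6, -215.9]), array([173.6, 175.4]), 67.8) 68.5707376947725
big [ 529.56080617 -173.18622737   39.3890489 ]
```

View pics/crop.png

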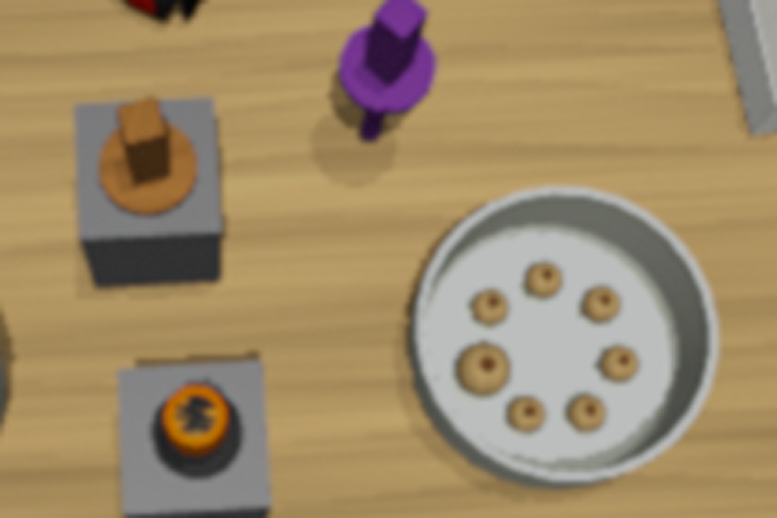

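The crop confirms the wooden stick at crop (145,160), with a grey stand and wooden handle. It also confirms the bead bowl, with the big bead at crop (483,370). The handle is turned about 13°, the stand is at about (635, 22) and the bowl centre at about (539, -215). The arm goes above the stick first.

Request:
{"name": "play_rows", "arguments": {"targets": [[0.6,10,15,20,0],[0.6,25,30,15,-0.033],[0.6,32,38,0,-0.03],[0.6,32,38,0,-0.03],[0.6,32,38,0,-0.02],[0.6,32,38,0,-0.02],[0.6,32,38,0,0],[0.6,32,38,0,0]], "force": 60}}

```text
clock: 1.1
tool_pos: [421.2, -240.4, 265.9]
ee_rot: [0.994, 0.113, -0.0, -0.0]
contact_force: [1.0, -0.6, -0.2]
grip_width: 51.0
gripper_force: 0.0
```

Request:
{"name": "play_rows", "arguments": {"targets": [[0.6,32,38,0,0],[0.6,32,38,0,0],[0.6,32,38,0,0],[0.6,32,38,0,0],[0.6,32,38,0,0],[0.6,32,38,0,0],[0.6,20,24,0,0],[0.6,0,0,0,0]]}}

```text
clock: 2.1
tool_pos: [632.9, 14.1, 264.7]
ee_rot: [0.993, 0.116, -0.001, -0.001]
contact_force: [-0.5, -0.4, -0.8]
grip_width: 51.5
gripper_force: 0.0
```

Run:
```python
from h import *
im,d,c=grab("wrist");s=arm.get_state();cv2.imwrite("pics/w1.png",im[:,:,::-1]);W=cloud(d,c)
print(s["tool_pos"],s["ee_rot"],s["grip_width"],s["contact_force"])
I=im.astype(int);br=(I[...,0]-I[...,2]>25)&(np.hypot(W[...,0]-635,W[...,1]-22)<45)
for lo,hi in((186,202),(113,126)):
    m=br&(W[...,2]>lo)&(W[...,2]<hi);P=W[m]
    print(lo,len(P),P.mean(0) if len(P) else'',cv2.minAreaRect(P[:,:2].astype(np.float32)) if len(P)>3 else '')
```

```text
[632.45865086  11.37038842 265.09616405] [ 9.93437690e-01  1.14368987e-01 -1.11205344e-03 -2.34821551e-04] 51.06586126960359 [-0.12784638 -0.56963103 -0.97176868]
186 1045 [637.62959783  21.32678003 193.90058156] ((636.738525390625, 21.03060531616211), (21.792640686035156, 21.76183319091797), 12.187311172485352)
113 1914 [641.68071332  22.00195763 121.74723945] ((630.91259765625, 21.73600959777832), (80.22029876708984, 65.80923461914062), 89.05840301513672)
```

Request:
{"name": "play_rows", "arguments": {"targets": [[0.6,3.5,10,0,0],[0.6,0,0,-25,0],[0.6,0,0,-30,0],[0.6,0,0,-30,0],[0.6,0,0,-20,0],[0.6,0,0,-15,0],[0.6,0,0,-5,0],[0.6,0,0,0,0]]}}

```text
clock: 3.15
tool_pos: [636.4, 20.1, 141.7]
ee_rot: [0.994, 0.113, 0.0, 0.0]
contact_force: [0.6, 0.6, 0.2]
grip_width: 51.6
gripper_force: 0.0
```

Request:
{"name": "play_rows", "arguments": {"targets": [[0,0,0,0,0],[0,0,0,0,0],[0,0,0,0,0],[0,0,0,0,0],[0,0,0,0,0],[0,0,0,0,0]], "force": 60}}

```text
clock: 3.9
tool_pos: [637.0, 20.5, 142.4]
ee_rot: [0.994, 0.113, 0.001, -0.0]
contact_force: [-0.6, -0.2, 5.1]
grip_width: 21.1
gripper_force: 59.3
```

Request:
{"name": "play_rows", "arguments": {"targets": [[0,0,0,10,0],[0,0,0,20,0],[0,0,0,25,0],[0,0,0,30,0],[0,0,0,30,0],[0,0,0,20,0],[0,0,0,5,0],[0,0,0,0,0]]}}

```text
clock: 4.9
tool_pos: [635.8, 20.1, 280.5]
ee_rot: [0.994, 0.113, -0.001, 0.0]
contact_force: [0.0, -0.1, -0.7]
grip_width: 21.4
gripper_force: 58.7
```

Run:
```python
from h import *
im,d,c=grab("scene");s=arm.get_state();cv2.imwrite("pics/s2.png",im[:,:,::-1]);print(s["tool_pos"],s["grip_width"])
```

```text
[635.54532244  19.9955689  279.91977794] 21.09404440059849
```

View pics/s2.png

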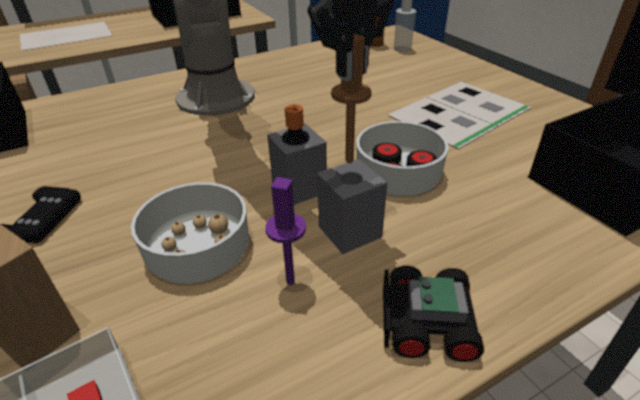

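The picture shows the stick held upright, its foot at (351,163), with the empty stand hole at (352,178). Next it goes to the bowl.

Request:
{"name": "play_rows", "arguments": {"targets": [[0,-6,-15,0,0],[0,-14,-34,0,0],[0,-16,-39,0,0],[0,-16,-39,0,0],[0,-16,-39,0,0],[0,-14,-34,0,0],[0,-10,-24,0,0],[0,-5,-11,0,0]]}}

```text
clock: 5.95
tool_pos: [537.1, -218.0, 280.6]
ee_rot: [0.994, 0.111, -0.001, 0.0]
contact_force: [0.1, 0.3, -0.6]
grip_width: 21.2
gripper_force: 58.7
```

Request:
{"name": "play_rows", "arguments": {"targets": [[0,0,0,-10,0],[0,0,0,-20,0],[0,0,0,-25,0],[0,0,0,-10,0],[0,0,0,0,0]]}}

```text
clock: 6.58
tool_pos: [539.0, -213.5, 215.3]
ee_rot: [0.993, 0.114, -0.001, -0.001]
contact_force: [0.5, -0.5, -0.0]
grip_width: 21.1
gripper_force: 58.7
```

Run:
```python
from h import *
s=arm.get_state();print(s["tool_pos"],s["ee_rot"])
im,d,c=grab("scene");cv2.imwrite("pics/s3.png",cv2.resize(im[90:290,90:290],None,fx=3,fy=3)[:,:,::-1]);W=cloud(d,c)
I=im.astype(int);br=(I[...,0]-I[...,2]>25)&(np.hypot(W[...,0]-539,W[...,1]+215)<40)
for lo in range(60,240,20):
    P=W[br&(W[...,2]>lo)&(W[...,2]<lo+20)]
    if len(P)>3:print(lo,len(P),P.mean(0),P[:,2].min())
P=W[(W[...,2]>50)&br];print(P[:,2].min())
```

```text
[ 538.97498453 -213.46811699  215.30264995] [ 9.93470859e-01  1.14080412e-01 -8.42003267e-04 -7.76475804e-04]
80 60 [ 543.95528418 -215.04091481   91.92116823] 80.46011995362414
100 77 [ 543.89093379 -215.06253511  110.33690123] 100.45395234981066
120 96 [ 543.41298691 -214.86618988  131.09614298] 120.158472933285
140 116 [ 542.6745013  -214.66667895  150.10876751] 140.13526873168144
160 84 [ 542.8569188  -214.396759    167.08567405] 160.1700549268637
180 644 [ 548.72451181 -215.67140338  194.06825642] 186.37235884661857
200 220 [ 547.50389838 -213.04245943  209.60647708] 200.40145891811613
220 217 [ 547.38071192 -211.58637178  229.9317624 ] 220.0697009209286
80.46011995362414
```

View pics/s3.png

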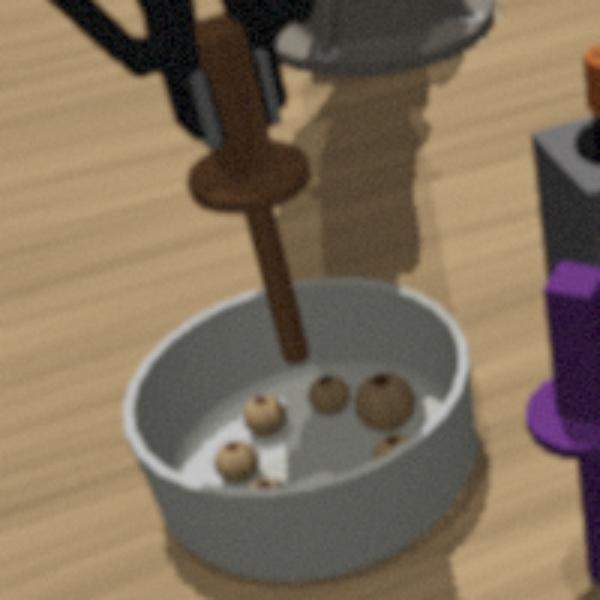

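The picture shows the stick vertical over the bowl's middle, its foot at crop (293,357), with the beads clear of the centre. The foot is at z of about 76, so the stick goes down 63.

Request:
{"name": "play_rows", "arguments": {"targets": [[0,0,-1,-10,0],[0,0,0,-18,0],[0,0,0,-18,0],[0,0,0,-12,0],[0,0,0,-5,0],[0,0,0,0,0]]}}

```text
clock: 7.38
tool_pos: [539.3, -215.9, 153.4]
ee_rot: [0.994, 0.113, 0.0, 0.0]
contact_force: [0.3, -0.3, 0.2]
grip_width: 21.5
gripper_force: 58.7
```

Run:
```python
import numpy as np
a=np.arange(0,51)*15;R=33;p=np.c_[R*np.cos(np.radians(a)),R*np.sin(np.radians(a))];p=np.round(p*2)/2
print(np.diff(p,axis=0)[:24].tolist())
```

```text
[[-1.0, 8.5], [-3.5, 8.0], [-5.0, 7.0], [-7.0, 5.0], [-8.0, 3.5], [-8.5, 1.0], [-8.5, -1.0], [-8.0, -3.5], [-7.0, -5.0], [-5.0, -7.0], [-3.5, -8.0], [-1.0, -8.5], [1.0, -8.5], [3.5, -8.0], [5.0, -7.0], [7.0, -5.0], [8.0, -3.5], [8.5, -1.0], [8.5, 1.0], [8.0, 3.5], [7.0, 5.0], [5.0, 7.0], [3.5, 8.0], [1.0, 8.5]]
```

Next come the move outward to the far side and turn 1.

Request:
{"name": "play_rows", "arguments": {"targets": [[0,6,0,0,0],[0,9,0,0,0],[0,9,0,0,0],[0,9,1,0,0],[0,0,0,0,0],[0,-1,8.5,0,0],[0,-3.5,8,0,0],[0,-5,7,0,0]]}}

```text
clock: 8.38
tool_pos: [562.2, -190.1, 153.4]
ee_rot: [0.994, 0.114, -0.0, -0.0]
contact_force: [-1.7, 0.1, -0.5]
grip_width: 21.2
gripper_force: 58.7
```

Request:
{"name": "play_rows", "arguments": {"targets": [[0,-7,5,0,0],[0,-8,3.5,0,0],[0,-8.5,1,0,0],[0,-8.5,-1,0,0],[0,-8,-3.5,0,0],[0,-7,-5,0,0],[0,-5,-7,0,0],[0,-3.5,-8,0,0]]}}

```text
clock: 9.38
tool_pos: [506.9, -207.1, 153.3]
ee_rot: [0.994, 0.113, 0.0, 0.0]
contact_force: [-0.1, -0.1, -0.2]
grip_width: 21.2
gripper_force: 58.7
```

Request:
{"name": "play_rows", "arguments": {"targets": [[0,-1,-8.5,0,0],[0,1,-8.5,0,0],[0,3.5,-8,0,0],[0,5,-7,0,0],[0,7,-5,0,0],[0,8,-3.5,0,0],[0,8.5,-1,0,0],[0,8.5,1,0,0]]}}

```text
clock: 10.38
tool_pos: [548.4, -246.6, 153.3]
ee_rot: [0.994, 0.113, 0.0, -0.0]
contact_force: [-0.1, -0.1, -1.2]
grip_width: 21.2
gripper_force: 58.6
```

Run:
```python
from h import *
s=arm.get_state();print(s["tool_pos"],s["contact_force"])
im,d,c=grab("scene");cv2.imwrite("pics/s4.png",cv2.resize(im[90:290,90:290],None,fx=3,fy=3)[:,:,::-1]);W=cloud(d,c)
I=im.astype(int);br=(I[...,0]-I[...,2]>25)&(np.hypot(W[...,0]-540,W[...,1]+215)<80)
for lo in range(60,160,15):
    P=W[br&(W[...,2]>lo)&(W[...,2]<lo+15)]
    if len(P)>3:print(lo,len(P),P.mean(0),P[:,2].max())
```

```text
[ 548.42651533 -246.58868483  153.25044018] [-0.10930892 -0.05936732 -1.21736778]
60 58 [ 553.01749568 -249.17689088   67.21978133] 74.51077779637382
75 58 [ 553.69883603 -248.17221486   82.19873287] 89.72619066619171
90 64 [ 553.44381557 -248.46640829   97.80572189] 104.97873359782665
105 13 [ 554.00787764 -248.30806444  107.22699278] 109.69298814587995
120 553 [ 556.93440702 -248.76104265  131.51574604] 134.94479521462603
135 162 [ 557.27516122 -247.37782839  142.2465418 ] 149.98432796632386
150 160 [ 557.30586568 -243.68070409  157.51757596] 164.99293760996682
```

View pics/s4.png

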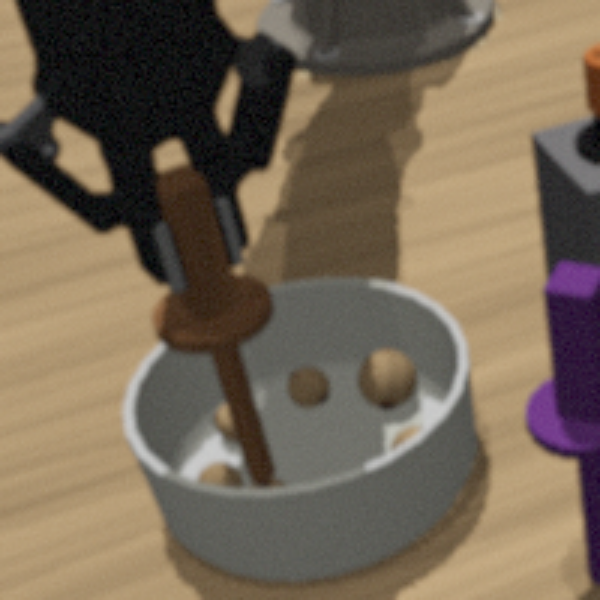

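The picture shows the stick upright, with its foot low at crop (262,480). The big bead at crop (388,377) has moved only a little, so I'll swing slightly wider on the left in turn 2.

Request:
{"name": "play_rows", "arguments": {"targets": [[0,8,3.5,0,0],[0,7,5,0,0],[0,5,7,0,0],[0,3.5,8,0,0],[0,1,8.5,0,0],[0,-1,8.5,0,0],[0,-3.5,8,0,0],[0,-5,8,0,0]]}}

```text
clock: 11.42
tool_pos: [562.2, -189.8, 153.3]
ee_rot: [0.994, 0.113, -0.0, 0.0]
contact_force: [-0.4, -1.0, -1.1]
grip_width: 21.2
gripper_force: 58.6
```

Request:
{"name": "play_rows", "arguments": {"targets": [[0,-7,7,0,0],[0,-8,5.5,0,0],[0,-9,1,0,0],[0,-9.5,-1,0,0],[0,-9.5,-4,0,0],[0,-7.5,-6,0,0],[0,-5,-8.5,0,0],[0,-2,-9,0,0]]}}

```text
clock: 12.42
tool_pos: [504.9, -206.4, 153.4]
ee_rot: [0.994, 0.113, 0.0, 0.0]
contact_force: [-1.0, -0.4, -0.2]
grip_width: 21.0
gripper_force: 58.7
```

Request:
{"name": "play_rows", "arguments": {"targets": [[0,1,-9,0,0],[0,3,-9,0,0],[0,4.5,-8,0,0],[0,5.5,-7,0,0],[0,7,-5,0,0],[0,8,-3.5,0,0],[0,8.5,-1,0,0],[0,8.5,1,0,0]]}}

```text
clock: 13.42
tool_pos: [551.9, -246.6, 153.2]
ee_rot: [0.994, 0.113, 0.0, -0.0]
contact_force: [0.1, 0.6, -0.5]
grip_width: 21.6
gripper_force: 58.7
```

Run:
```python
from h import *
s=arm.get_state();print(s["tool_pos"],s["contact_force"])
im,d,c=grab("scene");cv2.imwrite("pics/s5.png",cv2.resize(im[90:290,90:290],None,fx=3,fy=3)[:,:,::-1])
```

```text
[ 551.86791693 -246.58414573  153.24408206] [ 0.11148548  0.61872709 -0.48302764]
```

View pics/s5.png

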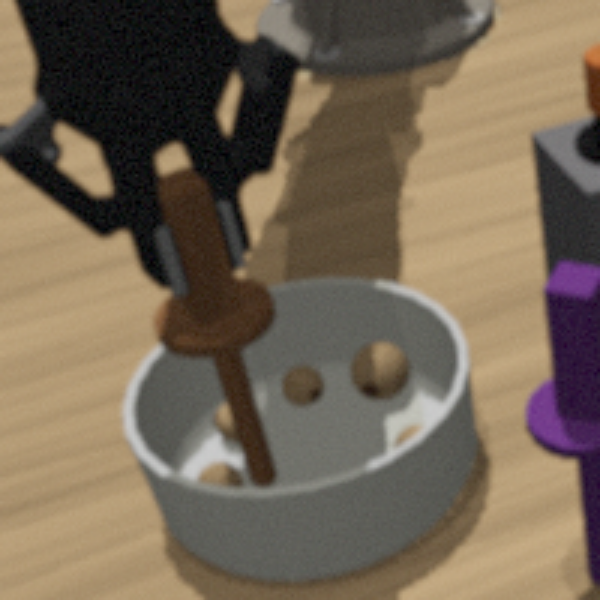

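The picture shows the big bead now at crop (380,370), up from (385,400) at the start. I'll finish at the far side and then measure it.

Request:
{"name": "play_rows", "arguments": {"targets": [[0,6,3.5,0,0],[0,6,5,0,0],[0,5,7,0,0],[0,3,8,0,0],[0,1,8,0,0],[0,0,0,0,0],[0,0,0,0,0]]}}

```text
clock: 14.35
tool_pos: [572.0, -215.7, 153.4]
ee_rot: [0.994, 0.113, -0.0, 0.0]
contact_force: [-0.1, -0.7, -1.1]
grip_width: 21.5
gripper_force: 58.7
```

Run:
```python
from h import *
s=arm.get_state();print(s["tool_pos"])
def circ(pts):
    a=np.c_[2*pts,np.ones(len(pts))];return np.linalg.lstsq(a,(pts**2).sum(1),rcond=None)[0][:3]
im,d,c=grab("scene");W=cloud(d,c)
z=np.load("scene0.npz")
for I,Wc in((z["im"].astype(int),z["W"]),(im.astype(int),W)):
    m=((I[...,0]-I[...,2]>25)&(np.hypot(Wc[...,0]-540,Wc[...,1]+215)<75)&(Wc[...,2]>26)&(Wc[...,2]<50))
    n,l,st,ce=cv2.connectedComponentsWithStats(m.astype(np.uint8))
    for i in range(1,n):
        if st[i,4]>15:
            P=Wc[l==i];a=np.c_[2*P,np.ones(len(P))];q=np.linalg.lstsq(a,(P**2).sum(1),rcond=None)[0]
            print(st[i,4],ce[i],P.mean(0),P[:,2].max(),P[P[:,2].argsort()[-5:]].mean(0))
    print()
```

```text
[ 571.9780526  -215.72233305  153.39251995]
213 [217.30046948 221.76995305] [ 535.23947732 -174.32863882   33.28310592] 40.050764745257084 [ 529.18303842 -173.11562897   39.58650829]
40 [198.2   218.125] [ 502.9621196  -198.01712089   27.82055714] 30.222476143508572 [ 502.24523663 -197.78042811   29.70116381]
42 [176.64285714 224.52380952] [ 500.3712605  -234.13186651   27.68124336] 29.89201813656689 [ 497.76849996 -233.80779272   29.3955168 ]
33 [219.60606061 237.39393939] [ 568.00097474 -182.56009971   28.13957925] 30.819555058442404 [ 569.89918945 -181.1971327    30.31528231]
52 [167.01923077 240.26923077] [ 530.75274872 -257.69073935   27.76540576] 30.118731603839592 [ 530.46070065 -258.17815954   29.66383206]

193 [215.74611399 211.42487047] [ 507.68067919 -167.68429221   33.10975383] 39.664751927565646 [ 502.37460207 -165.48517156   39.12404416]
46 [167.63043478 226.73913043] [ 498.22554908 -248.59608465   27.67957017] 30.01821694683622 [ 496.47521863 -247.41916726   29.6663774 ]
61 [198.57377049 242.78688525] [ 576.99859099 -217.58838523   40.71751387] 49.5040034634676 [ 576.95631604 -218.71523136   49.29486465]
52 [161.67307692 247.        ] [ 542.01639549 -268.86972555   27.81514856] 30.031229627890696 [ 540.82310324 -269.4928399    29.74025413]
```

The big bead has moved about 27 mm and is still in the bowl. Now I lift the stick and carry it back.

Request:
{"name": "play_rows", "arguments": {"targets": [[0,-5,0,8,0],[0,-5,0,18,0],[0,-5,0,22,0],[0,-5,0,25,0],[0,-5,0,25,0],[0,-5,0,20,0],[0,-3,0,12,0],[0,0,0,0,0]]}}

```text
clock: 15.4
tool_pos: [539.6, -215.6, 285.0]
ee_rot: [0.994, 0.113, 0.001, 0.001]
contact_force: [-0.1, 0.2, -1.6]
grip_width: 21.3
gripper_force: 58.7
```

Request:
{"name": "play_rows", "arguments": {"targets": [[0,6,15,0,0],[0,14,34,0,0],[0,16,39,0,0],[0,16,39,0,0],[0,16,39,0,0],[0,14,34,0,0],[0,10,24,0,0],[0,5,12,0,0]]}}

```text
clock: 16.4
tool_pos: [635.9, 24.6, 281.8]
ee_rot: [0.993, 0.115, -0.001, -0.001]
contact_force: [-0.3, -0.9, -1.0]
grip_width: 21.0
gripper_force: 58.7
```

Request:
{"name": "play_rows", "arguments": {"targets": [[0,0,0,0,0],[0,0,0,0,0],[0,0,0,0,0]]}}

```text
clock: 16.77
tool_pos: [636.1, 18.9, 283.5]
ee_rot: [0.994, 0.112, -0.0, 0.001]
contact_force: [-0.4, 0.0, -1.9]
grip_width: 21.5
gripper_force: 58.7
```

Run:
```python
from h import *
s=arm.get_state();print(s["tool_pos"])
im,d,c=grab("scene");cv2.imwrite("pics/s6.png",im[:,:,::-1]);W=cloud(d,c)
I=im.astype(int);br=(I[...,0]-I[...,2]>25)&(np.hypot(W[...,0]-636,W[...,1]-21)<40)
for lo in range(120,280,20):
    P=W[br&(W[...,2]>lo)&(W[...,2]<lo+20)]
    if len(P)>3:print(lo,len(P),P.mean(0),P[:,2].max())
P=W[(abs(W[...,2]-114)<4)&(np.hypot(W[...,0]-636,W[...,1]-21)<56)];print(cv2.minAreaRect(P[:,:2].astype(np.float32)))
```

```text
[636.05941781  18.85540382 283.45197614]
140 56 [639.29776652  14.24947582 154.60326329] 159.74233196512347
160 112 [639.336505    14.59372855 169.9691472 ] 179.54012837516024
180 122 [639.05886695  14.86833575 189.67525215] 199.94971446787417
200 114 [638.90607394  15.34091539 210.34391819] 219.76189012379666
220 129 [639.057952    15.23888135 230.11801947] 239.81160167825448
240 166 [650.54865807   7.91009073 254.93405928] 259.9127831051571
260 633 [642.48037115  13.19398258 265.60188994] 279.61776115917576
((636.5839233398438, 21.616952896118164), (84.25782012939453, 82.10469818115234), 0.44022154808044434)
```

View pics/s6.png

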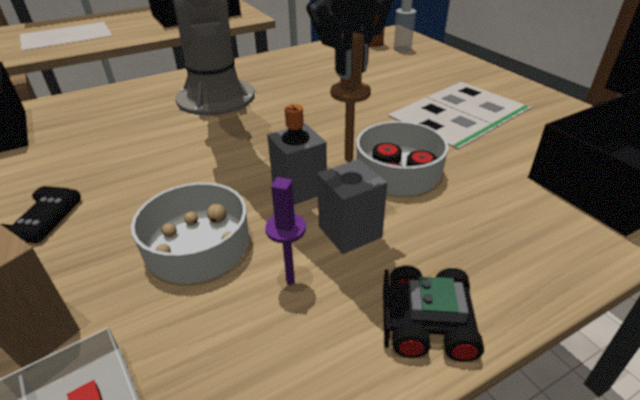

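The picture shows the stick upright over its stand, its foot at (350,162). I shift it about (1, 3) and lower it.

Request:
{"name": "play_rows", "arguments": {"targets": [[0,1,3,0,0],[0,0,0,-8,0],[0,0,0,-15,0],[0,0,0,-18,0],[0,0,0,-18,0],[0,0,0,-18,0],[0,0,0,-18,0],[0,0,0,-15,0]]}}

```text
clock: 17.82
tool_pos: [636.3, 23.5, 171.2]
ee_rot: [0.994, 0.113, -0.001, 0.0]
contact_force: [0.5, 0.4, -0.7]
grip_width: 21.4
gripper_force: 58.7
```

Request:
{"name": "play_rows", "arguments": {"targets": [[0,0,0,-12,0],[0,0,0,-9,0],[0,0,0,-5,0],[0,0,0,-2,0],[0,0,0,-1,0],[0,0,0,0,0]]}}

```text
clock: 18.58
tool_pos: [637.4, 23.8, 144.7]
ee_rot: [0.994, 0.113, 0.0, 0.0]
contact_force: [-0.2, 0.5, -1.3]
grip_width: 21.6
gripper_force: 58.7
```

Still about 2 mm up, so I lower it until it touches.

Request:
{"name": "play_rows", "arguments": {"targets": [[0,0,0,-1,0],[0,0,0,-1,0],[0,0,0,-0.5,0],[0,0,0,0,0],[0,0,0,0,0]]}}

```text
clock: 19.2
tool_pos: [637.3, 23.7, 142.5]
ee_rot: [0.994, 0.113, 0.0, 0.0]
contact_force: [-2.2, 0.2, 4.1]
grip_width: 21.2
gripper_force: 59.1
```

Contact of about 4 N means the collar is on the stand. I open the gripper and back off.

Request:
{"name": "play_rows", "arguments": {"targets": [[0.2,0,0,0,0],[0.4,0,0,0,0],[0.6,0,0,0,0],[0.6,0,0,0,0],[0.6,0,0,0,0],[0.6,0,0,8,0],[0.6,0,0,15,0],[0.6,0,0,20,0]]}}

```text
clock: 20.2
tool_pos: [637.3, 23.8, 186.1]
ee_rot: [0.994, 0.113, 0.0, -0.0]
contact_force: [0.2, -0.4, -0.0]
grip_width: 51.2
gripper_force: 0.0
```

Request:
{"name": "play_rows", "arguments": {"targets": [[0.6,0,0,25,0],[0.6,0,0,25,0],[0.6,0,0,25,0],[0.6,-5,-10,20,0],[0.6,-20,-40,0,0],[0.6,-20,-40,0,0],[0.6,-20,-40,0,0],[0.6,0,0,0,0]]}}

```text
clock: 21.2
tool_pos: [570.9, -112.3, 281.5]
ee_rot: [0.994, 0.109, 0.0, 0.002]
contact_force: [-0.4, 0.5, -0.2]
grip_width: 51.2
gripper_force: 0.0
```

Run:
```python
from h import *
im,d,c=grab("scene");s=arm.get_state();cv2.imwrite("pics/s7.png",im[:,:,::-1]);W=cloud(d,c);print(s["clock"],s["tool_pos"])
I=im.astype(int);m=(I[...,0]-I[...,2]>25)&(np.hypot(W[...,0]-636,W[...,1]-21)<40)
P=W[m&(W[...,2]>185)];print(len(P),cv2.minAreaRect(P[:,:2].astype(np.float32)),np.median(P[:,2]))
m=((I[...,0]-I[...,2]>25)&(np.hypot(W[...,0]-540,W[...,1]+215)<75)&(W[...,2]>33)&(W[...,2]<50));print(W[m].mean(0))
```

```text
21.25 [ 571.92701474 -108.60070719  281.36611525]
204 ((637.2440185546875, 21.944232940673828), (23.464218139648438, 23.234447479248047), 15.528114318847656) 193.12425150001727
[ 504.42414832 -167.29933433   36.02319401]
```

View pics/s7.png

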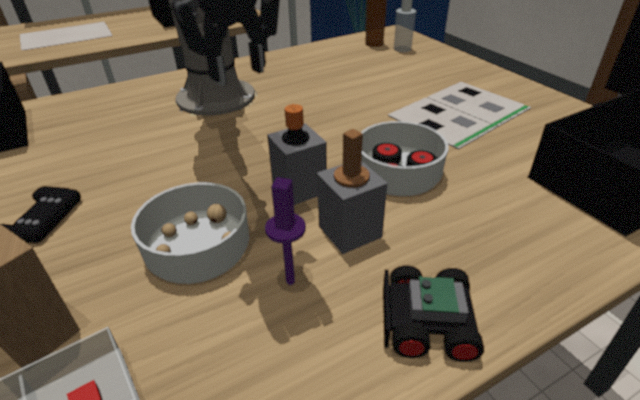

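The picture shows the stick upright with its collar on the stand at (351,175). The big bead is in the bowl at (216,212), and the gripper is clear.

```bash
python3 -c "
from plant import arm
print(arm.hand_in())"
```

```text
the job is handed in; nothing more can be done
None
```

The job is handed in, verdict not shown: two counter-clockwise turns were stirred from the far side, the big bead moved about 27 mm and stayed in the bowl, and the stick is back upright in its stand with the gripper clear.

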